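Lock the end stop on the welding table

ROBOT

A 6-joint arm with a two-finger parallel gripper is mounted at the origin on the work surface. World frame = base frame: x ahead of the robot, y to its left, z up, the work surface at z = 0. Lengths are in m, angles in degrees, forces in N, time in s.
With the tool pointing down it reaches from about 0.375 to 0.75 m from the base axis. Payload 9 kg.
Tool frame: the origin (TCP) lies midway between the tips of the shut fingers; the grasp point (between the pads) lies 19 mm behind it (robot.pinch_z is the distance from the TCP to the grasp point, in m); z points along the fingers, y is the line along which they close (so a half turn about z gives the same grasp; the last joint's range is limited). The gripper opens to 85 mm and grips with 20 to 120 N. Pads are 22 mm wide; open, the fingers measure 114 mm over their backs; the gripper's body (76 mm by 85 mm) begins 54 mm behind the grasp point. The pads swing forward as they close: fully open they stand 13 mm farther back than shut.
Start: joints at [51.526, 5.964, 5.575, 89.605, 0, 77.527], TCP at [0.263, 0.539, 0.231] pointing down, gripper open.
Joint ranges: [-171.21, 171.21], [-48.23, 106.86], [-62.78, 66.21], [-105.2, 120.99], [-86.42, 89.51], [-180, 180]. Speed limits (degrees/s): [127.2, 127.2, 147.25, 180, 180, 180].

INTERFACE

Orientations are given as [roll, pitch, yaw] about the fixed x, y, z axes, in that order (R = Rz(yaw) Ry(pitch) Rx(roll)).
In Python, from plant import robot, cams gives the robot as it stands. The module is installed in compiled form; this text tells all that it offers.
- The arm moves only by the shell command python3 -m jog 'ROWS' [FORCE]. ROWS is a JSON object of lists of equal length, an entry for each row: "travel": the shift along the tool's x, y, z normalised to -1 to 1, where 1 is 3 cm, a list of three; "angular": the turn, a rotation vector about the tool's x, y, z normalised to -1 to 1, where 1 is 0.12 rad, a list of three; "grip": the opening, from 0 (shut) to 1 (fully open). A call has 1 to 12 rows; each row shifts and turns the commanded pose from where the row before left it, along the tool's axes as they then stand; what a row does not reach is not made up. A row lasts 1/10 s, in which the tool goes at most 50 mm and 8.59 degrees, less where a joint would pass 70% of its speed; a pose out of reach is approached as far as the arm can. A call with a number of a shift or a turn outside -1 to 1 is refused whole. A call with a gripper value outside its range is refused whole. The fingers move at their own pace and stop on an object; FORCE is the grip in N (left out, the last holds). Time passes only in rows, so rows that do not move let the fingers close. It gives the time, the measured TCP pose, the force, the opening and the grip force at its end, in the units of the state.
- robot.get_state(): the state, without advancing time (a new reading comes with each control period).
- cams.snapshot(name): name is "scene" or "top" or "wrist"; returns (picture, depth): 384x512x3 uint8, red, green, blue; 384x512 float32, m along the optical axis (not along the pixel's ray), 0 where there is no reading.
- cams.camera_params(name): a dict with "intrinsics" (3x3 intrinsics, pixels), "rvec" (rotation vector, rad) and "tvec" (3), from world to camera coordinates, as OpenCV has them. Camera axes: x right, y down, z forward; pixel columns grow to the right and rows downward; lengths in m; the calibration is good to about 2 mm. The wrist camera is an equidistant fisheye: a pixel r from the principal point sees the ray r / f radians off the axis. A picture is of the moment at which its call begins: read the wrist's pose just before it. camera_params takes no time and is no camera call; for the wrist camera it gives the pose at the moment of the call.
- robot.hand_in(): hands the job in; it is judged then, once.
The state is a dict: "time": time; "qpos": joint angles; "qvel": joint speeds; "joint_efforts": joint torques, N m; "tcp_pos": TCP position; "tool_rot": TCP orientation; "wrist_force": force on the tool from outside, world axes, zero at the start; "ft_torque": the same for the moment, N m; "opening": finger opening in m; "grasp_force": force on a finger pad.
Only numpy, scipy, OpenCV 4.12 (cv2) and the standard library are available. Lean on these libraries where they do the work, as an engineer would, in place of code of your own. Each camera call takes 0.05 s, during which the arm holds its last target. There are 200 camera calls.

TASK

Lock the end stop that has the tee-handled captive screw: pull its tee handle straight up against the spring, and while holding it up turn it clockwise (seen from above) as far as it goes, so that the thread holds the screw up when you let go. Leave the other stop, with the round knurled knob, and the green bottle alone.

Things in the scene. Friction and masses are not known exactly. Their poses are not given: they have to be found in the camera images.
- head (a point): Centre of the steel tee handle of the captive screw, a level bar 50 mm long, 14 mm thick (grip across this) and 26 mm tall, on a 22 mm round hub. The point lies on the screw's upright axis, half-way up the bar, 80 mm above the table at rest. x runs along the bar, y across it, z up; it turns and lifts with the bar. Below it: a round housing 48 mm across, top 50 mm above the table.
- draw (a joint): Lift of the tee handle, m: 0 at rest, 0.018 at its upper stop. A spring pulls it down, 3 N at rest to 7.5 N at the top. Below 0.011 it cannot be turned past about 0.3 rad; held at 0.013 or more (0.014 to 0.017 is good) it turns freely. Turned past 0.8 rad, a ledge of the coarse thread in the housing catches it: let go, it stays 0.010 to 0.013 up.
- drive (a joint): Turn of the tee handle, rad: grows clockwise seen from above; starts between 0 and 0.15, fully driven at its stop at 1.4 (80 degrees). Friction about 0.04 N m.
- tee_stop: The end stop that carries the tee handle: steel foot plate 116 x 100 x 14 mm, fixed to the table, with an upright stop plate 55 mm high, 60 mm from the screw's axis on its +x side. Origin on the screw's axis at table height, z up. Its place and turn vary.
- round_stop: The other steel end stop, fixed: same foot plate, housing and stop plate, but with a round knurled knob 44 mm across and 24 mm tall, its top 92 mm above the table: a levelling screw, to be left alone. Origin on the knob's axis at table height; z up, x towards its stop plate.
- bottle: Green glass drink bottle standing on the table, 68 mm across, 230 mm tall, loose; origin at the centre of its base, z up. To be left standing.
Mind the look-alikes: they are no part of the job. Leave any pink or purple look-alike of the tee_stop alone.

How it is judged (in metres and radians):
On the way, in this order (a step that is already met when the one before it is completed fails the run):
1. the tee handle is pulled up by at least 10 mm before it is turned (height (world z) of head above 0.09 m and value of joint drive below 0.5 rad), for 0.05 s.
2. the lifted tee handle is turned clockwise to at least 1.0 rad (height (world z) of head above 0.089 m and value of joint drive above 1 rad), for 0.1 s.
At the end, for the whole second after the job is handed in: The tee handle is turned clockwise to at least 1.0 rad (of 1.4) and, released and at rest, stays at least 9 mm above its rest height, held by its thread (all of step 2 and velocity of joint drive between -0.05 and 0.05 rad/s); the robot touches nothing.
It fails at once if the stop with the round knob is touched with more than 2 N (contact force between any of the fingers, the arm and round_stop above 2 N).
It fails at once if the bottle is shoved more than 30 mm or tipped by more than 0.3 rad (distance of bottle from where it was at the start of the episode above 0.03 m or angle between bottle's own z axis and vertical above 0.3 rad).
It also fails if it takes over 34 s, if anything falls off the work surface, if the arm or the gripper's body presses on something with over 40 N, if the wrist force passes 120 N, or if a joint passes its speed limit or range.

## Working session

There is one attempt and no reset: what is moved stays moved. The work goes in short steps, Python scripts to look and compute and a shell command to move; the robot and the scene stay as the last step left them, time stands still between calls to the robot, and variables do not carry over. Pictures are saved under pics/ and viewed, at most 10 in all, crops included, and the job is handed in when it is done.

```bash
mkdir -p pics; python3 - <<'E'
from plant import robot,cams
import cv2,numpy as np
s=robot.get_state();print(s)
for n in("top","scene"):
    p,d=cams.snapshot(n);cv2.imwrite(f"pics/{n}0.png",p[:,:,::-1]);np.save(f"pics/{n}0.npy",d);print(n,cams.camera_params(n))
E
```

```text
{'time': 0.0, 'qpos': array([ 5.15274409e+01,  6.00017617e+00,  5.52768307e+00,  8.96049609e+01,
       -8.01861691e-04,  7.75293114e+01]), 'qvel': array([ 0.10461208, -0.06821553, -0.05419929, -0.04884768, -0.02299546,
       -0.02747232]), 'joint_efforts': array([ 7.55553756e-04, -5.56932700e+01,  5.03646863e+01,  1.69363635e-02,
       -1.58067264e-04, -1.09192953e-05]), 'tcp_pos': array([0.26279893, 0.53901503, 0.2305124 ]), 'tool_rot': array([-1.79924200e+02, -1.59424885e-02,  1.53998120e+02]), 'wrist_force': array([ 0.55535863, -0.59615167,  0.2945472 ]), 'ft_torque': array([-0.00839213, -0.00665023,  0.0365382 ]), 'grasp_force': 0.0, 'opening': 0.08564257073255475}
top {'intrinsics': array([[489.06778306,   0.        , 252.60035738],
       [  0.        , 489.06778306, 186.42776104],
       [  0.        ,   0.        ,   1.        ]]), 'rvec': array([ 2.21398832, -2.15847174,  0.11041298]), 'tvec': array([0.06981958, 0.52864133, 1.2646628 ])}
scene {'intrinsics': array([[374.40743693,   0.        , 258.24867101],
       [  0.        , 374.40743693, 188.29269238],
       [  0.        ,   0.        ,   1.        ]]), 'rvec': array([ 2.25244587,  0.93563063, -0.38360297]), 'tvec': array([-0.41900918, -0.15649674,  1.15488221])}
```

View pics/top0.png

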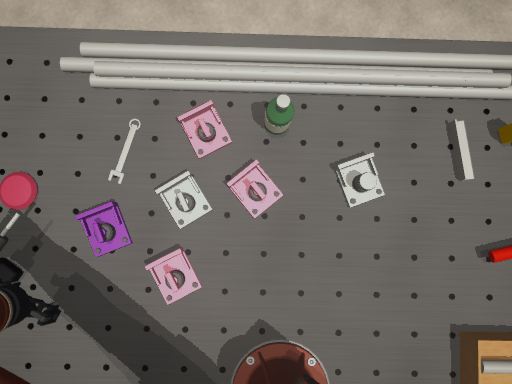

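View pics/scene0.png

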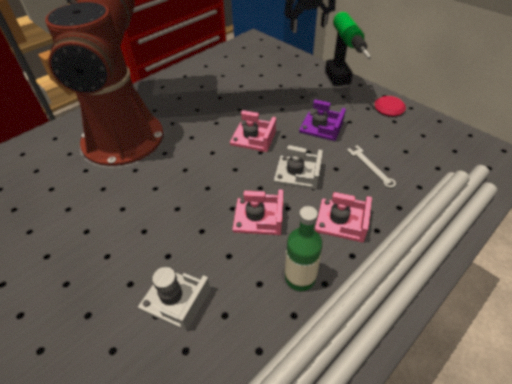

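The grey tee stop is at about (185,201) in the top view, and the round-knob stop is at (363,181). The bottle is at (280,115). Next I'll measure the tee stop from the depth.

```bash
cat > h.py <<'E'
import numpy as np,cv2
from plant import robot,cams
def world(n,d):
    c=cams.camera_params(n);K=c['intrinsics'];R=cv2.Rodrigues(c['rvec'])[0]
    v,u=np.indices(d.shape);P=np.stack([(u-K[0,2])/K[0,0]*d,(v-K[1,2])/K[1,1]*d,d],-1)
    return (P-c['tvec'])@R
def proj(n,P):
    c=cams.camera_params(n);return cv2.projectPoints(np.float64(P).reshape(-1,1,3),c['rvec'],c['tvec'],c['intrinsics'],None)[0][:,0]
E
python3 - <<'E'
from h import *
W=world("top",np.load("pics/top0.npy"));im=cv2.imread("pics/top0.png")
print(W[201,185],W[230,230])
Z=W[160:240,145:225]
m=(Z[...,2]>.078)&(Z[...,2]<.11)
print(np.round(Z[30:55,25:52,2]*1000).astype(int))
p=Z[m];print(len(p),p.mean(0));(c,s,a)=cv2.minAreaRect(np.float32(p[:,:2]*1000));print(c,s,a)
cv2.imwrite("pics/c1.png",cv2.resize(im[165:235,150:220],None,fx=8,fy=8,interpolation=cv2.INTER_CUBIC))
E
```

```text
[0.48014255 0.25041023 0.09348695] [0.41103745 0.13986964 0.00285812]
[[  13   18   13   16   16   17   19   20   10   14    9   16   17   17
    20   15   16    9   15   14   15   15   10   13   14   16   43]
 [  17   17   10   15   15   18   13   13   14   16   12   19   14   12
    12   14   12   16   13   16   18   13   16   10   14   15   13]
 [  18   21   21   12   12   19   15   22   18   94   92   95   16    9
    10   18   17   14   11   15   13   13   12   14   14   13   12]
 [  21   15   15   12   16   12   16   90   89   92   93   91   82   48
    45   44   16   15   20   21   15   19   14   18   13   17   13]
 [  15   14   16   16   13   14   17   92   93   91   95   96   85   49
    45   53   49   49   46   13   17   13   14   12   14   13   11]
 [  17   10   17   14   19   19   15   92   98   94   91   96   95   81
    50   53   51   51   44   49   46   16   17   17    9   16   15]
 [  16   15   15   13   16   19   16   90   91   94   94   96   90   91
    49   50   52   53   53   50   43   44   16   13   17   13   12]
 [  14   15   19   18   13   14   12   42   92   9
[... 1904 characters left out ...]
  15]
 [  13   14   16   18   14   18   16   19   12   12   13   14   43   46
    92   85   78   46   36   25   13   13   13   10   15   12   20]
 [  14   17   17   14   14   15   16   13   12   16   19   17   14   15
    18   14   13   16   20   12   16   13   14   12   10   17   15]
 [  14   17   18   16   12   12   14   18   14   15   18   12   13   15
    20   15   16   14   18   16   17   15   17   15   14   16   15]
 [  -2   14    8   17   18   14   13   15   19   15   16   14   14   14
    15   18   16   13   16   16   12   17   18   13   18   13   18]]
124 [0.4788387  0.25609617 0.09212498]
(479.26177978515625, 257.201171875) (49.147193908691406, 14.40864372253418) 26.447731018066406
```

View pics/c1.png

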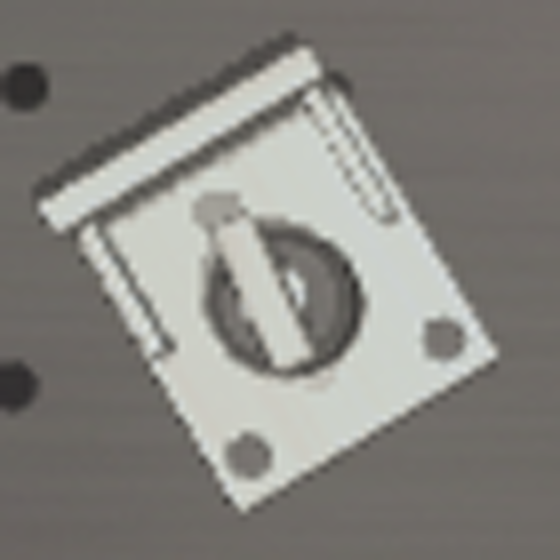

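```bash
python3 -m jog '{"travel":[[-0.96,-0.48,0.2],[-0.96,-0.48,0.2],[-0.96,-0.48,0.2],[-0.96,-0.48,0.2],[-0.96,-0.48,0.2],[-0.96,-0.48,0.2],[-0.96,-0.48,0.2],[-0.96,-0.48,0.2],[-0.96,-0.48,0.2],[-0.96,-0.48,0.2],[-0.96,-0.48,0.2],[0,0,0]],"angular":[[0,0,0],[0,0,0],[0,0,0],[0,0,0],[0,0,0],[0,0,0],[0,0,0],[0,0,0],[0,0,0],[0,0,0],[0,0,0],[0,0,0]],"grip":[1,1,1,1,1,1,1,1,1,1,1,1]}' 40
python3 -m jog '{"travel":[[0,0,0],[0,0,0],[0,0,0],[0,0,0],[0,0,0],[0,0,0],[0,0,0],[0,0,0],[0,0,0],[0,0,0]],"angular":[[0,0,-0.95],[0,0,-0.95],[0,0,-0.95],[0,0,-0.95],[0,0,-0.95],[0,0,-0.95],[0,0,-0.95],[0,0,-0.95],[0,0,0],[0,0,0]],"grip":[1,1,1,1,1,1,1,1,1,1]}'
python3 - <<'E'
from h import *
p,d=cams.snapshot("wrist");c=cams.camera_params("wrist");print(c)
R=cv2.Rodrigues(c['rvec'])[0]
a=np.radians(26.4);P=np.array([[.479,.257,.093],[.479+.025*np.cos(a),.257+.025*np.sin(a),.093],[.479-.025*np.cos(a),.257-.025*np.sin(a),.093]])
K=c['intrinsics'];Q=cv2.fisheye.projectPoints(P.reshape(-1,1,3),c['rvec'],c['tvec'],K,np.zeros(4))[0][:,0];print(Q)
im=cv2.resize(p[:,:,::-1],(800,600),interpolation=cv2.INTER_CUBIC)
for q in Q: cv2.drawMarker(im,tuple(int(x) for x in q*1.5625),(0,0,255),0,10)
cv2.imwrite("pics/w1.png",im)
E
```

```text
time: 1.3
tcp_pos: [0.4796, 0.2553, 0.1639]
tool_rot: [-179.9, -0.0, 153.8]
wrist_force: [0.4, -0.6, 0.6]
opening: 0.0854
grasp_force: 0.0
time: 2.3
tcp_pos: [0.478, 0.2584, 0.1652]
tool_rot: [180.0, -0.0, -153.9]
wrist_force: [0.3, -0.1, -0.4]
opening: 0.0853
grasp_force: 0.0
{'intrinsics': array([[297.31863964,   0.        , 251.79974907],
       [  0.        , 297.31863964, 188.51020672],
       [  0.        ,   0.        ,   1.        ]]), 'rvec': array([-1.56306267, -2.50546596, -0.39023955]), 'tvec': array([-0.02202411, -0.53572502,  0.15200025])}
[[249.45931015 201.57482346]
 [249.72044492 230.85842188]
 [249.19561278 170.00964937]]
```

View pics/w1.png

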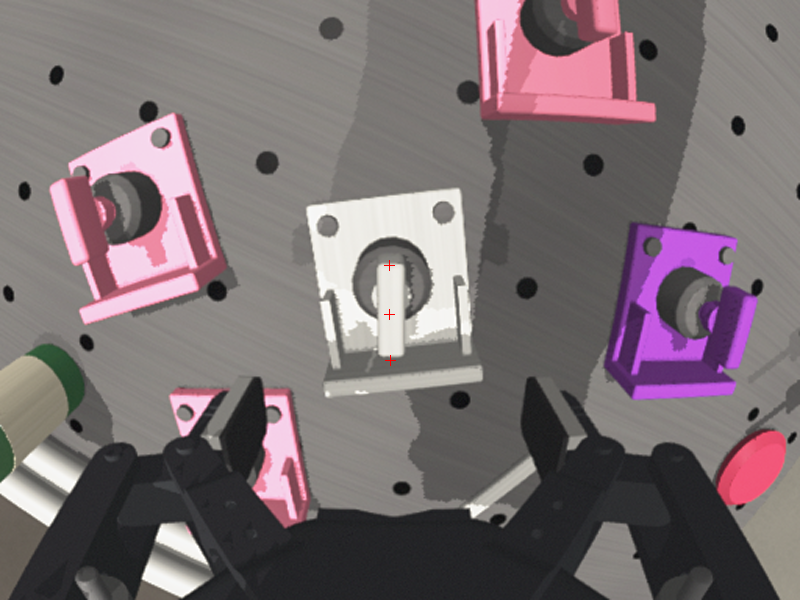

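The tee bar centre is at about (391,309), on the projected mark to within 2 mm, and the bar lines up with the tool's x axis. I'll descend and grip it.

```bash
python3 -m jog '{"travel":[[0,-0.07,0.85],[0,0,0.85],[0,0,0.85],[0,0,0.6],[0,0,0.25],[0,0,0],[0,0,0]],"angular":[[0,0,0],[0,0,0],[0,0,0],[0,0,0],[0,0,0],[0,0,0],[0,0,0]],"grip":[1,1,1,1,1,1,1]}'
python3 -m jog '{"travel":[[0,0,0],[0,0,0],[0,0,0],[0,0,0],[0,0,0],[0,0,0],[0,0,0],[0,0,0],[0,0,0],[0,0,0]],"angular":[[0,0,0],[0,0,0],[0,0,0],[0,0,0],[0,0,0],[0,0,0],[0,0,0],[0,0,0],[0,0,0],[0,0,0]],"grip":[0.3,0.3,0,0,0,0,0,0,0,0]}' 60
```

```text
time: 3.05
tcp_pos: [0.4798, 0.2564, 0.0643]
tool_rot: [-180.0, 0.1, -153.8]
wrist_force: [0.8, -0.1, 0.6]
opening: 0.0853
grasp_force: 0.0
time: 4.05
tcp_pos: [0.479, 0.2571, 0.064]
tool_rot: [179.9, 0.0, -153.7]
wrist_force: [-3.0, 4.0, 5.2]
opening: 0.0167
grasp_force: 58.5
```

```bash
python3 -m jog '{"travel":[[0,0,-0.15],[0,0,-0.2],[0,0,-0.15],[0,0,0],[0,0,0]],"angular":[[0,0,0],[0,0,0],[0,0,0],[0,0,0],[0,0,0]],"grip":[0,0,0,0,0]}'
python3 - <<'E'
from h import *
p,d=cams.snapshot("wrist");cv2.imwrite("pics/w2.png",cv2.resize(p[150:384,130:390,::-1],(780,702))[:600])
E
```

```text
time: 4.55
tcp_pos: [0.4789, 0.257, 0.0776]
tool_rot: [179.9, 0.0, -153.7]
wrist_force: [2.5, 6.2, -7.9]
opening: 0.0169
grasp_force: 58.8
```

View pics/w2.png

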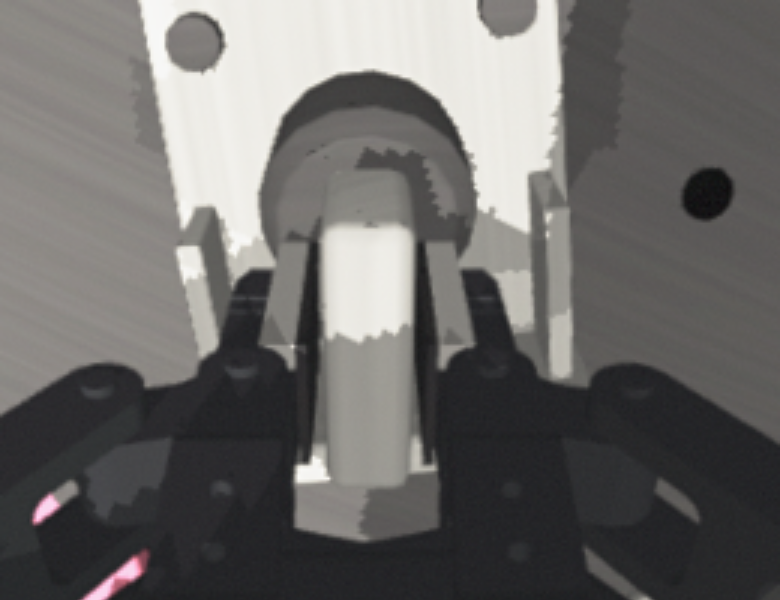

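The bar is held squarely between the pads and lifted about 13.6 mm. I'll raise it a little more, then turn it clockwise.

```bash
python3 -m jog '{"travel":[[0,0,-0.06],[0,0,0],[0,0,0],[0,0,0],[0,0,0],[0,0,0],[0,0,0],[0,0,0],[0,0,0],[0,0,0]],"angular":[[0,0,0],[0,0,0],[0,0,0.4],[0,0,0.7],[0,0,0.7],[0,0,0.7],[0,0,0.7],[0,0,0.7],[0,0,0.7],[0,0,0]],"grip":[0,0,0,0,0,0,0,0,0,0]}'; python3 -c "
from plant import robot
print(robot.get_state()['ft_torque'])"
```

```text
time: 5.6
tcp_pos: [0.4789, 0.2569, 0.0792]
tool_rot: [179.9, -0.1, 174.5]
wrist_force: [2.6, 6.2, -8.0]
opening: 0.0166
grasp_force: 58.8
[ 1.25953295 -0.48772378 -0.0055452 ]
```

```bash
python3 -m jog '{"travel":[[0,0,0],[0,0,0],[0,0,0],[0,0,0],[0,0,0],[0,0,0],[0,0,0],[0,0,0],[0,0,0],[0,0,0]],"angular":[[0,0,0.7],[0,0,0.7],[0,0,0.7],[0,0,0.7],[0,0,0.7],[0,0,0.7],[0,0,0.7],[0,0,0.7],[0,0,0.3],[0,0,0]],"grip":[0,0,0,0,0,0,0,0,0,0]}'; python3 - <<'E'
from h import *
print(robot.get_state()['ft_torque'])
p,d=cams.snapshot("wrist");cv2.imwrite("pics/w3.png",cv2.resize(p[150:384,130:390,::-1],(780,702))[:600])
E
```

```text
time: 6.6
tcp_pos: [0.4788, 0.2567, 0.0792]
tool_rot: [180.0, -0.1, 134.0]
wrist_force: [1.6, 4.9, -8.2]
opening: 0.017
grasp_force: 58.8
[ 1.11215767 -0.50242062 -0.08189257]
```

View pics/w3.png

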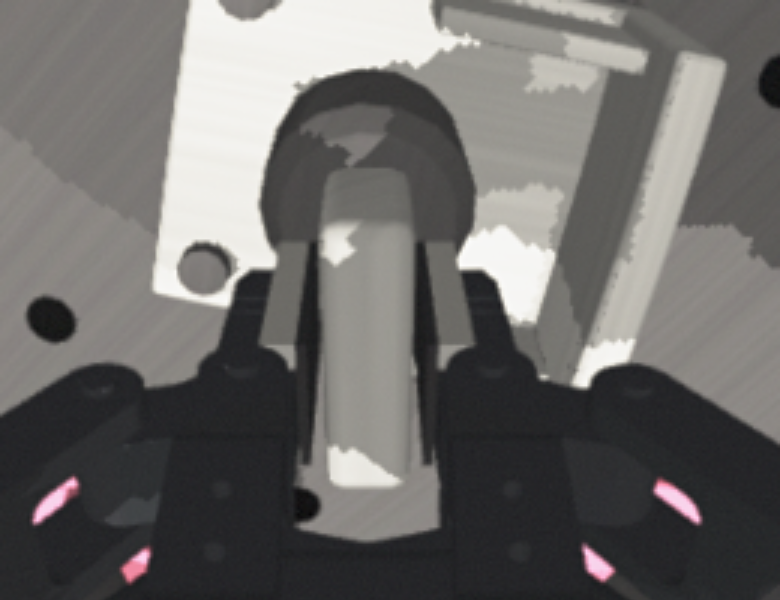

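The bar has followed 72° and the grip is still square. I'll turn a little further to reach the stop, ease it down onto the ledge, and release.

```bash
python3 -m jog '{"travel":[[0,0,0],[0,0,0],[0,0,0]],"angular":[[0,0,0.3],[0,0,0.3],[0,0,0]],"grip":[0,0,0]}'; python3 -c "
from plant import robot
print(robot.get_state()['ft_torque'])"
python3 -m jog '{"travel":[[0,0,0.05],[0,0,0.05],[0,0,0]],"angular":[[0,0,0],[0,0,0],[0,0,0]],"grip":[0,0,0]}'
python3 -m jog '{"travel":[[0,0,0],[0,0,0],[0,0,0],[0,0,0],[0,0,0],[0,0,0],[0,0,0],[0,0,0],[0,0,0]],"angular":[[0,0,0],[0,0,0],[0,0,0],[0,0,0],[0,0,0],[0,0,0],[0,0,0],[0,0,0],[0,0,0]],"grip":[0.3,0.4,0.5,0.6,0.7,0.7,0.7,0.7,0.7]}'
```

```text
time: 6.95
tcp_pos: [0.4788, 0.2567, 0.0792]
tool_rot: [-180.0, -0.1, 129.9]
wrist_force: [2.9, 4.4, -7.7]
opening: 0.0167
grasp_force: 58.8
[ 1.07408064 -0.48290706  0.23688424]
time: 7.25
tcp_pos: [0.4788, 0.2567, 0.0765]
tool_rot: [180.0, -0.1, 130.0]
wrist_force: [-0.5, 4.6, -4.8]
opening: 0.0165
grasp_force: 59.5
time: 8.15
tcp_pos: [0.4793, 0.2562, 0.0771]
tool_rot: [180.0, -0.0, 129.9]
wrist_force: [-0.1, -0.1, 0.3]
opening: 0.0597
grasp_force: 0.0
```

Now I'll retreat up and check.

```bash
python3 -m jog '{"travel":[[0,0,-0.6],[0,0,-0.9],[0,0,-0.9],[0,0,-0.9],[0,0,-0.6],[0,0,0],[0,0,0]],"angular":[[0,0,0],[0,0,0],[0,0,0],[0,0,0],[0,0,0],[0,0,0],[0,0,0]],"grip":[0.7,0.7,0.7,0.7,0.7,0.7,0.7]}'; python3 - <<'E'
from h import *
p,d=cams.snapshot("wrist");c=cams.camera_params("wrist")
im=cv2.resize(p[:,:,::-1],(800,600));a=np.radians(-50)
u=np.array([np.cos(a),np.sin(a),0]);P=np.array([[.479,.257,.104]]);P=np.vstack([P,P+.025*u,P-.025*u])
Q=cv2.fisheye.projectPoints(P.reshape(-1,1,3),c['rvec'],c['tvec'],c['intrinsics'],np.zeros(4))[0][:,0]
q=Q[0].astype(int);r=d[q[1]-2:q[1]+3,q[0]-1:q[0]+2];R=cv2.Rodrigues(c['rvec'])[0]
camz=(-R.T@c['tvec']); n=(Q[0]-c['intrinsics'][:2,2])/c['intrinsics'][0,0];t=np.hypot(*n)
ray=np.array([*(n/t*np.tan(t)),1])*np.median(r);print("top z",(R.T@(ray-c['tvec'])))
for q in Q: cv2.drawMarker(im,tuple(int(x) for x in q*1.5625),(0,0,255),0,10)
cv2.imwrite("pics/w4.png",im)
E
```

```text
time: 8.85
tcp_pos: [0.4794, 0.2562, 0.1938]
tool_rot: [180.0, 0.0, 129.9]
wrist_force: [0.0, 0.8, 0.2]
opening: 0.0597
grasp_force: 0.0
top z [0.47892137 0.25709078 0.10435815]
```

View pics/w4.png

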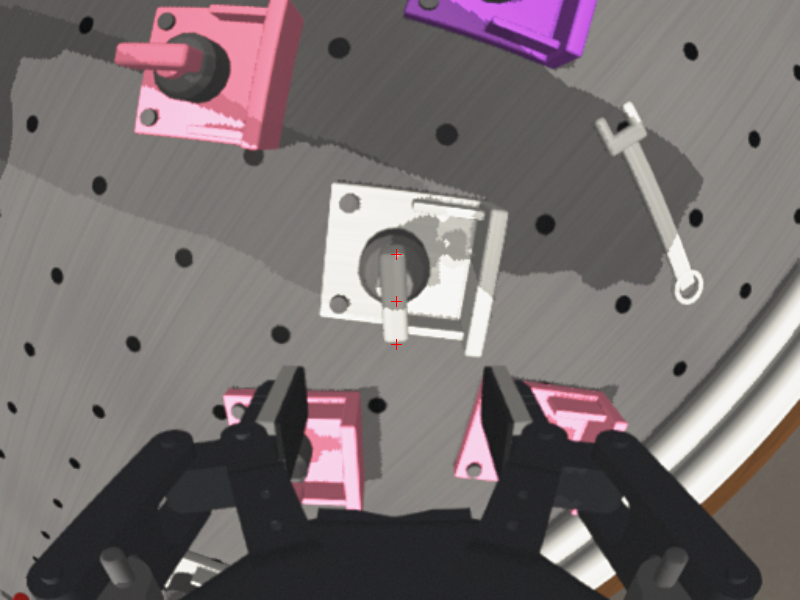

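The released tee bar, centred at about (395,298), is turned about 76°. Its top is at z ≈ 0.104, about 11 mm up, so the thread is holding it and the gripper is clear.

```bash
python3 -c "
from plant import robot
print(robot.hand_in())"
```

```text
the job is handed in; nothing more can be done
None
```

I lifted the tee handle, turned it clockwise about 76° to its stop and released it; the thread holds it about 11 mm up, the round-knob stop and the bottle were not approached, and the job is handed in (no verdict came back).

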